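Clamp a ceramic tube in the leak-test cradle and hold the lock pin home

TASK

Set the longer of the two ceramic tubes up in the leak-test cradle: take it from the rack, lay it on the cradle's V rests and slide it fully home into the fixed socket block. Then pull up the lock plunger on the sliding carriage, slide the carriage to the next hole along the rail so that its cup takes the tube's free end, and let the pin drop fully into that hole. Finish while still holding the plunger knob with the pin home, and leave the shorter tube and the other things on the bench where they are.

Things in the scene. Friction and masses are not known exactly. Their poses are not given: they have to be found in the camera images.
- cradle: Leak-test cradle fixed to the bench: aluminium base 84 mm wide (x), 385 mm long (y), with a steel rail along y, rail top 24 mm up. Origin on the bench under the rail's centre line; z up. The seated tube's axis runs along y, 62 mm up. Fixed grey socket block at the -y end, sliding carriage with black knob at the +y end; two grey V rests between.
- rest_middle (a point): Cradle point (0, 0, 62) mm: midway between the faces of socket block and carriage cup as they start (198 mm apart), at axis height; a 180 mm tube centred here fits down between with 9 mm to spare at each end. The V rests are at cradle y = -78 and +38 mm, 8 mm wide along y, V mouth 34 mm wide, tops 59 mm up; a tube lying in them is in line with socket and cup.
- socket_mouth (a point): Centre of the fixed socket block's mouth, cradle point (0, -99, 62) mm; the bore runs from here to -y of the cradle. Block 44 x 44 mm in section, 22 mm thick, top 84 mm up. Blind bore 26.5 mm wide with a 2.5 mm chamfer, 18 mm deep: with the tube fully home its middle is at cradle y = -27 mm.
- cup_mouth (a point): Centre of the mouth of the carriage's cup, facing the socket: cradle y = +99 mm at the start, +49 mm with the pin in the next hole. Block 44 x 44 mm, 22 mm thick, top 84 mm up. Blind bore 27 mm wide with a 3 mm chamfer, 16 mm deep; it takes 14 mm of the tube when the tube is home and the pin is in the next hole.
- next_hole (a point): The next lock hole, in the rail's top: cradle point (0, 106, 24) mm. Holes are 50 mm apart: y = 156 (pin in it at the start), 106, 56, 6, -44 mm; 10.5 mm wide for the 8 mm round-ended pin. At the start the next hole is hidden under the carriage's foot; those further on are seen.
- carriage (a joint): Travel of the carriage along the rail, m: 0 at the starting hole, growing towards the socket block (-y of the cradle), 0.050 at the next hole, stop at 0.054. About 2 N of friction. Locked while the pin is down, with about 1.5 mm of play each way. Its foot is 56 mm wide, top 40 mm up.
- plunger (a joint): Lift of the lock plunger, m: 0 with the pin fully home in a hole, 0.016 pulled up to its stop; the pin is clear of the rail from 0.010. A spring pushes it down, 6 N at 0 and 10 N at 0.015. Let go between holes, the pin rides on the rail (about 0.009) and drops in when the carriage comes over a hole.
- knob (a point): Middle of the plunger's round black knob, 26 mm wide, 18 mm high, upright axis, 71 mm above the bench with the pin home; 57 mm behind the cup's mouth, 35 mm behind the back of the cup block. It travels with the carriage: gripped and lifted, it also serves to slide it. Below it a steel barrel, 21 mm wide at most, its top 60 mm up.
- long_tube: The longer ceramic tube: white, 24 mm outside diameter, 180 mm long, about 165 g, both ends alike. Origin at its middle on its axis, its x axis along the tube. It lies at the start in one of the rack's two lanes, its axis 40 mm above the bench.
- short_tube: The shorter ceramic tube, to be left alone: white, 24 mm outside diameter, 120 mm long, origin at its middle, x along it. It lies in the rack's other lane.
- rack: White plastic tube rack fixed to the bench, base 130 mm along x and 124 mm along y, 10 mm thick; origin under its middle. Two lanes along its x axis at y = +34 and y = -34 mm, each of two V notches at x = -42 and +42 mm (10 mm wide along x, tops 37 mm above the bench). A tube lies centred in its lane.
- crucible_a: Small white ceramic crucible, 27 mm wide, 26 mm high, standing beyond the cradle. Origin under it.
- crucible_b: Another such crucible, standing beyond the end of the rack. Origin under it.
- jar: Amber jar with a black cap, 60 mm wide, 85 mm high. Origin under it.
- spanner: Steel spanner 130 mm long, lying on the bench on the robot's side of the cradle. Origin near its middle, x along it.
- tongs: Steel crucible tongs about 260 mm long, lying on the bench beyond the cradle. Origin near their middle, x along them.
- carton: Small carton 87 x 87 x 47 mm standing near the robot. Origin under its middle.
Not all that is in view belongs to the job. Leave any blue look-alike of the long_tube alone.

How it is judged (in metres and radians):
On the way, in this order (a step that is already met when the one before it is completed fails the run):
1. the long tube lies on the rests, fully home in the socket block, with the carriage still in its starting hole (y of long_tube in the frame of cradle below -0.023 m and x of long_tube in the frame of cradle between -0.004 and 0.004 m and angle between the x axis of long_tube and the y axis of cradle, either way round below 0.05 rad and z of long_tube in the frame of cradle between 0.058 and 0.066 m and value of joint carriage below 0.004 m), for 0.2 s.
2. the plunger is pulled up, its pin clear of the rail (value of joint plunger above 0.0095 m), for 0.1 s.
3. the carriage is at the next hole and the pin has dropped home (value of joint carriage between 0.047 and 0.053 m and value of joint plunger below 0.002 m), for 0.2 s.
At the end, for the whole second after the job is handed in: Carriage at the next hole (0.050 m, within 3 mm), pin home (plunger under 2 mm), fingers still on the knob (over 2 N), long tube at rest in socket and cup, untouched: within 4 mm of home along the rail, 4 mm of the rail's centre line and axis height, 0.05 rad of the rail (all of step 3 and contact force between the fingers and plunger above 2 N and y of long_tube in the frame of cradle between -0.031 and -0.023 m and x of long_tube in the frame of cradle between -0.004 and 0.004 m and z of long_tube in the frame of cradle between 0.058 and 0.066 m and angle between the x axis of long_tube and the y axis of cradle, either way round below 0.05 rad and contact force between the fingers and long_tube below 0.1 N and linear speed of long_tube below 0.02 m/s); the arm keeps its last pose, push and grip.
It fails at once if the shorter tube or another thing on the bench is moved by more than 30 mm (distance of any of short_tube, crucible_a, crucible_b, jar, spanner, tongs, carton from where it was at the start of the episode above 0.03 m).
It also fails if it takes over 61 s, if anything falls off the work surface, if the arm or the gripper's body presses on something with over 40 N, if the wrist force passes 120 N, or if a joint passes its speed limit or range.

ROBOT

A 6-joint arm with a two-finger parallel gripper is mounted at the origin on the work surface. World frame = base frame: x ahead of the robot, y to its left, z up, the work surface at z = 0. Lengths are in m, angles in degrees, forces in N, time in s.
With the tool pointing down it reaches from about 0.25 to 0.725 m from the base axis. Payload 9.7 kg.
Tool frame: the origin (TCP) lies at the very end of the fingers, on their centre line; the grasp point (between the pads) lies 19 mm behind it; z points along the fingers, y is the direction in which the jaws open and shut (so a half turn about z gives the same grasp; the last joint's range is limited). The gripper opens to 85 mm and grips with 20 to 120 N. Pads are 22 mm wide; open, the fingers measure 114 mm over their backs; the gripper's body (76 mm by 85 mm) begins 54 mm behind the grasp point. The pads swing forward as they close: fully open they stand 13 mm farther back than shut.
Start: joints at [65.718, 4.979, 10.078, 95.1, 0, 90], TCP at [0.226, 0.501, 0.231] pointing down, gripper open.
Joint ranges: [-179.16, 179.16], [-48.56, 103.87], [-65.8, 70.77], [-126.05, 130.52], [-82.76, 87.17], [-180, 180]. Speed limits (degrees/s): [127.2, 127.2, 147.25, 180, 180, 180].

INTERFACE

Orientations are given as [roll, pitch, yaw] about the fixed x, y, z axes, in that order (R = Rz(yaw) Ry(pitch) Rx(roll)).
In Python, from workcell import bot gives the robot as it stands.
- The arm moves only by the shell command python3 -m pendant 'ROWS' [FORCE]. ROWS is JSON, a list that holds one entry, the list of rows, each a list of 7 numbers: the shift along the tool's x, y, z in cm, then the turn, a rotation vector about the tool's x, y, z in rad, then the opening in per cent of the stroke, from 0 (shut) to 100 (fully open). In form: [[[dx, dy, dz, ax, ay, az, gripper], ...]]. A call has 1 to 5 rows; each row shifts and turns the pose as measured when the row begins, along the tool's axes as they then stand; what a row does not reach is not made up. A row lasts 1/12 s, in which the tool goes at most 41.7 mm and 7.16 degrees, less where a joint would pass 70% of its speed; a pose out of reach is approached as far as the arm can. A call with a gripper value outside its range is refused whole. The fingers move at their own pace and stop on an object; FORCE is the grip in N (left out, the last holds). Time passes only in rows, so rows that do not move let the fingers close. It gives the time, the measured TCP pose, the force and the opening at its end, in the units of the state.
- bot.get_obs(): the state, without advancing time (a new reading comes with each control period).
- bot.camera(name): name is "side" or "top" or "wrist"; returns the picture (420x560x3 uint8, red, green, blue); there is no depth.
- bot.get_calibration(name): a dict with "intrinsics" (3x3 intrinsics, pixels), "pose" (4x4, takes a point from camera to world coordinates); the wrist camera has in their place "T_tool_cam" (4x4, takes a point from camera to tool coordinates, whose origin is the TCP and whose axes are the flange's). Camera axes: x right, y down, z forward; pixel columns grow to the right and rows downward; lengths in m; the calibration is good to about 2 mm. A picture is of the moment at which its call begins: read the wrist's pose just before it. get_calibration takes no time and is no camera call.
- bot.job_done(): hands the job in, once; it reports no verdict.
Trained networks look in the newest picture that a camera, given by its name, has taken for a name from the list of things; names that differ only in an ending like _2 or _b are one class to them, and where a whole thing is asked for, a point or a joint stands for the part that bears it (a point fixed in the world has none). Each returns a list of dicts, best first, with "confidence" (0 to 1); they miss things now and then, are a little off and sometimes report something else, mostly with a low value. They report only what shows in the picture. A call takes as long as a camera call. They do not tell look-alikes from the thing itself.
- bot.masks_of(camera, thing): "pixels" (420x560 bool, what is visible of it) and "extent" ([left, top, right, bottom] in pixels, round what is visible of it).
- bot.mark_of(camera, thing): "uv" ([column, row] in pixels: a listed point, or the origin of a listed thing).
The state is a dict: "time": time; "q": joint angles; "qd": joint speeds; "joint_efforts": joint torques, N m; "ee_pos": TCP position; "tcp_rot": TCP orientation; "wrist_force": force on the tool from outside, world axes, zero at the start; "torque": the same for the moment, N m; "opening": finger opening in m.
Only numpy, scipy, OpenCV 4.12 (cv2) and the standard library are available. Lean on these libraries where they do the work, as an engineer would, in place of code of your own. Each camera call takes 0.05 s, during which the arm holds its last target. There are 200 camera calls.

## Working session

There is one attempt and no reset: what is moved stays moved. The work goes in short steps, Python scripts to look and compute and a shell command to move; the robot and the scene stay as the last step left them, time stands still between calls to the robot, and variables do not carry over. Pictures are saved under pics/ and viewed, about 8 in all and at most 12, crops included, and the job is handed in when it is done.

```bash
ls; mkdir -p pics
python3 - <<'E'
from workcell import bot
import cv2,numpy as np
o=bot.get_obs();print({k:np.round(v,3).tolist() for k,v in o.items()})
ims=[]
for c in ["top","side"]:
    im=bot.camera(c);cv2.imwrite(f'pics/{c}0.png',im[:,:,::-1])
    k=bot.get_calibration(c);print(c,np.round(k["intrinsics"],1).tolist(),np.round(k["pose"],3).tolist())
    for t in ["cradle","rest_middle","socket_mouth","cup_mouth","next_hole","knob","long_tube","short_tube","rack","crucible_a","jar","spanner","tongs","carton"]:
        print(t,[(np.round(d["uv"]).tolist(),round(d["confidence"],2)) for d in bot.mark_of(c,t)][:3])
print(bot.get_calibration("wrist"), bot.get_obs()["time"])
E
```

```text
pics
{'time': 0.0, 'q': [65.72, 5.01, 10.033, 95.1, 0.0, 90.0], 'qd': [0.019, -0.036, -0.06, -0.049, 0.059, -0.024], 'joint_efforts': [0.002, -52.039, 46.481, 0.016, 0.0, 0.0], 'ee_pos': [0.226, 0.501, 0.231], 'tcp_rot': [-179.924, -0.0, 155.72], 'wrist_force': [-1.068, 0.113, 0.587], 'torque': [0.003, 0.044, 0.018], 'opening': 0.085}
top [[379.8, 0.0, 274.6], [0.0, 379.8, 211.4], [0.0, 0.0, 1.0]] [[0.024, -0.992, 0.121, 0.394], [-1.0, -0.022, 0.016, -0.057], [-0.013, -0.121, -0.993, 1.126], [0.0, 0.0, 0.0, 1.0]]
cradle [([222.0, 204.0], 0.78)]
rest_middle [([222.0, 203.0], 0.61)]
socket_mouth [([252.0, 197.0], 0.65)]
cup_mouth [([184.0, 206.0], 0.79)]
next_hole [([185.0, 210.0], 0.67)]
knob [([161.0, 213.0], 0.58), ([219.0, 206.0], 0.36)]
long_tube [([351.0, 228.0], 0.88), ([418.0, 178.0], 0.78), ([358.0, 224.0], 0.64)]
short_tube [([379.0, 221.0], 0.56)]
rack [([362.0, 225.0], 0.58), ([186.0, 214.0], 0.26)]
crucible_a [([358.0, 183.0], 0.38), ([210.0, 175.0], 0.37), ([184.0, 206.0], 0.18)]
jar [([295.0, 139.0], 0.83)]
spanner [([212.0, 241.0], 0.67)]
tongs [([190.0, 133.0], 0.8)]
c
[... 726 characters left out ...]
r [([368.0, 221.0], 0.97), ([251.0, 181.0], 0.75)]
spanner [([233.0, 202.0], 0.72)]
tongs [([313.0, 171.0], 0.53)]
carton [([149.0, 183.0], 0.74), ([244.0, 158.0], 0.35)]
{'intrinsics': array([[309.94034709,   0.        , 280.26527517],
       [  0.        , 309.94034709, 210.6387624 ],
       [  0.        ,   0.        ,   1.        ]]), 'T_tool_cam': array([[-2.89666039e-04, -9.66653127e-01, -2.56089139e-01,
         6.42889637e-02],
       [ 9.99999931e-01, -2.20256102e-04, -2.99718956e-04,
         8.12008105e-04],
       [ 2.33319070e-04, -2.56089209e-01,  9.66653124e-01,
        -1.43144212e-01],
       [ 0.00000000e+00,  0.00000000e+00,  0.00000000e+00,
         1.00000000e+00]])} 1.5
```

View top.

Run:
```python
import cv2
a=cv2.imread('pics/top0.png')[100:330,90:460];cv2.imwrite('pics/v1.png',cv2.resize(a,None,fx=2.1,fy=2.1,interpolation=cv2.INTER_CUBIC))
```

```text
(no output)
```

View pics/v1.png

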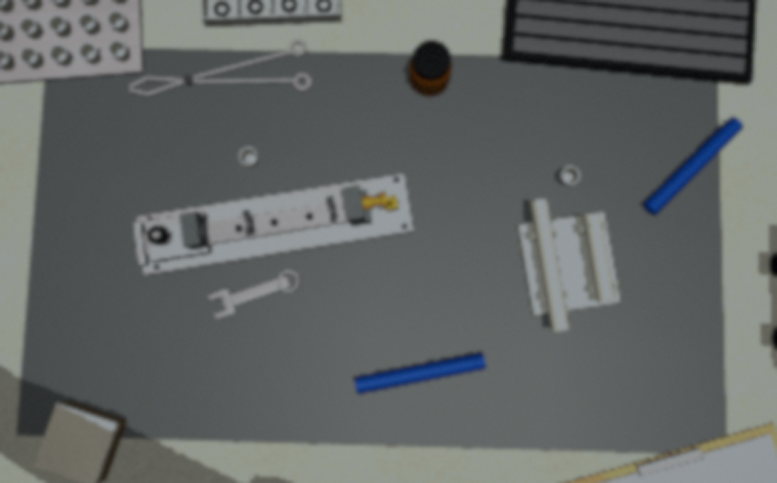

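View pics/side0.png

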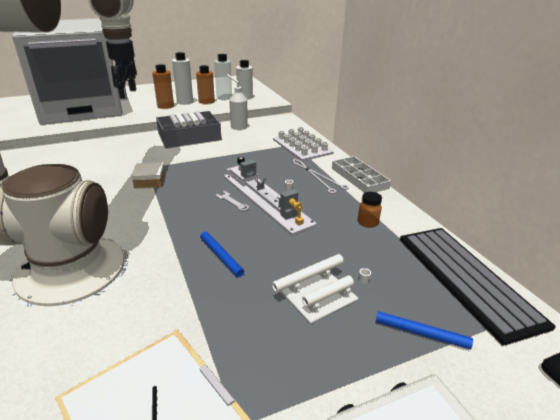

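```bash
cat > h.py <<'E'
import numpy as np, cv2
from scipy.optimize import least_squares
from scipy.spatial.transform import Rotation as R
from workcell import bot
def campose(c):
    k=bot.get_calibration(c)
    if c!="wrist": return k["intrinsics"],np.array(k["pose"])
    o=bot.get_obs();T=np.eye(4);T[:3,:3]=R.from_euler('xyz',o["tcp_rot"],degrees=True).as_matrix();T[:3,3]=o["ee_pos"]
    return k["intrinsics"],T@k["T_tool_cam"]
def at_z(K,T,uv,z):
    d=T[:3,:3]@np.linalg.solve(K,[uv[0],uv[1],1.]);return T[:3,3]+d*(z-T[2,3])/d[2]
def proj(K,T,P):
    p=(np.linalg.inv(T)@np.append(P,1))[:3];p=K@p;return p[:2]/p[2]
def fit(obs,x0):
    """obs: list of (K,T,local point,uv); planar pose x,y,yaw"""
    def w(s,l): c,n=np.cos(s[2]),np.sin(s[2]);return np.array([s[0]+c*l[0]-n*l[1],s[1]+n*l[0]+c*l[1],l[2]])
    f=lambda s:np.concatenate([proj(K,T,w(s,l))-uv for K,T,l,uv in obs])
    r=least_squares(f,x0,loss='soft_l1',f_scale=1.5);return r.x,f(r.x).reshape(-1,2)
L=dict(rest_middle=(0,0,.062),socket_mouth=(0,-.099,.062),cup_mouth=(0,.099,.062),knob=(0,.156,.071),next_hole=(0,.106,.024),cradle=(0,0,0))
E
python3 - <<'E'
from h import *
Kt,Tt=campose("top");Ks,Ts=campose("side")
top=dict(cradle=(222,204),rest_middle=(222,203),socket_mouth=(252,197),cup_mouth=(184,206),knob=(161,213),next_hole=(185,210))
side=dict(cradle=(267,204),rest_middle=(271,184),socket_mouth=(285,199),cup_mouth=(250,170),knob=(244,157),next_hole=(251,180))
for n in top: print(n,at_z(Kt,Tt,top[n],L[n][2]).round(3),at_z(Ks,Ts,side[n],L[n][2]).round(3))
o=[(Kt,Tt,L[n],top[n]) for n in top]+[(Ks,Ts,L[n],side[n]) for n in side]
s,r=fit(o,[.4,.1,.1]);print(s,np.degrees(s[2]));print(r.round(1).tolist())
# tube ends from v1 crop
f=lambda u,v:(u/2.1+90,v/2.1+100)
for p in [(539,200),(560,331),(592,215),(606,302)]: print(at_z(Kt,Tt,f(*p),.05).round(3))
print(at_z(Kt,Tt,(351,228),.04),at_z(Ks,Ts,(308,270),.04))
for p in [(569,175),(248,155)]: print('cruc',at_z(Kt,Tt,f(*p),.02).round(3))
E
```

```text
cradle [0.55 0.12 0.  ] [0.537 0.096 0.   ]
rest_middle [0.545 0.11  0.062] [0.551 0.102 0.062]
socket_mouth [0.564 0.026 0.062] [0.555 0.01  0.062]
cup_mouth [0.534 0.218 0.062] [0.525 0.207 0.062]
knob [0.511 0.279 0.071] [0.532 0.284 0.071]
next_hole [0.527 0.224 0.024] [0.529 0.212 0.024]
[0.54649703 0.11812126 0.15954115] 9.141034272319821
[[0.5, 1.3], [-2.7, -0.7], [1.9, 0.5], [0.7, 1.0], [2.8, -3.7], [0.5, -0.9], [0.2, -4.2], [-3.7, -2.2], [0.8, -2.4], [0.8, -1.5], [-2.0, 2.0], [-1.1, -1.6]]
[ 0.577 -0.244  0.05 ]
[ 0.4   -0.272  0.05 ]
[ 0.558 -0.316  0.05 ]
[ 0.44  -0.334  0.05 ]
[ 0.48381812 -0.25831148  0.04      ] [ 0.49334633 -0.25476887  0.04      ]
cruc [ 0.618 -0.291  0.02 ]
cruc [0.637 0.162 0.02 ]
```

```bash
cat >> h.py <<'E'
def go(x,y,z,yaw,n=None,o=None):
    """identical row (shift cm, turn rad) that, repeated n times, takes the tool to x,y,z,yaw pointing down"""
    o=o or bot.get_obs();A=R.from_euler('xyz',o["tcp_rot"],degrees=True)
    B=R.from_euler('xyz',[180,0,yaw],degrees=True);w=(A.inv()*B).as_rotvec();D=A.inv().apply(np.array([x,y,z])-o["ee_pos"])
    m=n or int(max(1,np.ceil(np.linalg.norm(D)/.038),np.ceil(np.linalg.norm(w)/.12)))
    S=sum(R.from_rotvec(w/m*k).as_matrix() for k in range(m));d=np.linalg.solve(S,D)
    print('rows',m,'row',(d*100).round(2).tolist(),(w/m).round(4).tolist())
def st():
    o=bot.get_obs();print('t',round(o["time"],2),'p',np.round(o["ee_pos"],4).tolist(),'r',np.round(o["tcp_rot"],2).tolist(),'F',np.round(o["wrist_force"],1).tolist(),'open',round(o["opening"],4))
E
python3 -c "
from h import *
go(.546,.118,.23,99)"
```

```text
rows 14 row [-3.71, 0.03, 0.01] [-0.0, -0.0, 0.0707]
```

```bash
python3 -m pendant '[[[-3.71,0.03,0,0,0,0.0707,100],[-3.71,0.03,0,0,0,0.0707,100],[-3.71,0.03,0,0,0,0.0707,100],[-3.71,0.03,0,0,0,0.0707,100],[-3.71,0.03,0,0,0,0.0707,100]]]'
python3 -m pendant '[[[-3.71,0.03,0,0,0,0.0707,100],[-3.71,0.03,0,0,0,0.0707,100],[-3.71,0.03,0,0,0,0.0707,100],[-3.71,0.03,0,0,0,0.0707,100],[-3.71,0.03,0,0,0,0.0707,100]]]'
python3 -m pendant '[[[-3.71,0.03,0,0,0,0.0707,50],[-3.71,0.03,0,0,0,0.0707,50],[-3.71,0.03,0,0,0,0.0707,50],[-3.71,0.03,0,0,0,0.0707,50],[0,0,0,0,0,0,50]]]'
python3 - <<'E'
from h import *
st();print(bot.get_obs()["q"])
K,T=campose("wrist");im=bot.camera("wrist");cv2.imwrite('pics/w1.png',im[:,:,::-1])
np.savez('w1.npz',K=K,T=T)
s0=[.5465,.118,.1595];o=[]
for n in L:
    m=bot.mark_of("wrist",n);print(n,[(np.round(d["uv"],1).tolist(),round(d["confidence"],2)) for d in m][:2])
    if m and m[0]["confidence"]>.3:o.append((K,T,L[n],np.array(m[0]["uv"])))
s,r=fit(o,s0);print(s,np.degrees(s[2]),r.round(1).tolist());st()
E
```

```text
time: 1.92
ee_pos: [0.383, 0.4048, 0.2306]
tcp_rot: [180.0, -0.1, 135.4]
wrist_force: [1.1, 1.3, 0.3]
opening: 0.0859
time: 2.33
ee_pos: [0.5013, 0.2516, 0.2292]
tcp_rot: [-180.0, -0.1, 114.2]
wrist_force: [-0.0, 0.5, -0.3]
opening: 0.0855
time: 2.75
ee_pos: [0.5517, 0.0987, 0.2279]
tcp_rot: [-180.0, -0.0, 96.6]
wrist_force: [-0.8, -0.0, 0.1]
opening: 0.0428
t 2.75 p [0.5517, 0.0987, 0.2279] r [-179.95, -0.01, 96.61] F [-0.8, -0.0, 0.1] open 0.0428
[1.01347188e+01 6.41198092e+00 1.12514855e+01 9.48868720e+01
 9.07837908e-03 9.35235025e+01]
rest_middle [([272.6, 176.5], 0.66)]
socket_mouth [([284.3, 266.2], 0.64)]
cup_mouth [([266.2, 68.3], 0.92)]
knob [([194.6, 133.7], 0.42)]
next_hole [([267.5, 72.2], 0.9)]
cradle [([274.5, 171.1], 0.79)]
[0.54353032 0.11491316 0.22873924] 13.105793011969716 [[1.0, 1.5], [0.1, 1.8], [-5.4, 3.7], [56.9, -135.8], [-5.2, -1.0], [0.3, -1.2]]
t 3.1 p [0.5504, 0.1053, 0.2281] r [-179.95, -0.1, 97.28] F [-0.1, -0.1, 0.2] open 0.0429
```

View pics/w1.png

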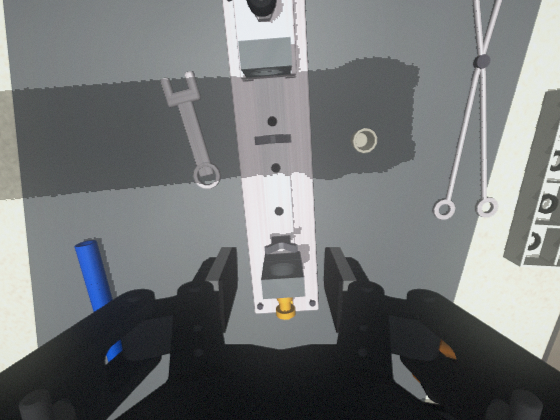

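```bash
cat > holes.py <<'E'
from h import *
def holes(name,s):
    st();K,T=campose("wrist");im=bot.camera("wrist");g=cv2.cvtColor(im,cv2.COLOR_RGB2GRAY);o=[]
    c,n=np.cos(s[2]),np.sin(s[2])
    for it in range(2):
        o=[]
        for y in (.056,.006,-.044):
            P=[s[0]-np.sin(s[2])*y,s[1]+np.cos(s[2])*y,.024];u=proj(K,T,P);r=10 if it==0 else 7
            x0,y0=(u-r).astype(int)
            if min(x0,y0)<0 or x0+2*r>=560 or y0+2*r>=420: continue
            p=g[y0:y0+2*r+1,x0:x0+2*r+1].astype(float);w=np.clip(np.median(p)*.75-p,0,None)
            if w.sum()<50: continue
            yy,xx=np.mgrid[:p.shape[0],:p.shape[1]];uv=np.array([(w*xx).sum(),(w*yy).sum()])/w.sum()+[x0,y0]
            o.append((K,T,(0,y,.024),uv))
        s,rr=fit(o,s)
    print('cradle',np.round(s,4),'yaw',np.degrees(s[2]).round(2),'px',[np.round(a[3],1).tolist() for a in o],'res',rr.round(2).tolist())
    v=np.ascontiguousarray(im[:,:,::-1])
    c,n=np.cos(s[2]),np.sin(s[2])
    for l in [(-.022,-.099,.084),(.022,-.099,.084),(0,-.099,.062),(-.022,.099,.084),(.022,.099,.084),(0,.156,.080),(-.042,-.1925,.0),(.042,-.1925,.0),(0,.056,.024),(0,.006,.024),(0,-.044,.024),(-.017,.038,.059),(.017,.038,.059)]:
        u=proj(K,T,[s[0]+c*l[0]-n*l[1],s[1]+n*l[0]+c*l[1],l[2]]);cv2.circle(v,tuple(int(round(a)) for a in u),2,(0,0,255),-1)
    cv2.imwrite(f'pics/{name}.png',v);return s
E
python3 - <<'E'
from holes import *
s=holes('w2',[.5465,.116,.14]);np.save('s.npy',s)
v=cv2.imread('pics/w2.png')[:340,180:380];cv2.imwrite('pics/w2c.png',cv2.resize(v,None,fx=1.7,fy=1.7))
go(.485,-.24,.2,9)
E
```

```text
t 3.1 p [0.5504, 0.1053, 0.2281] r [-179.95, -0.1, 97.28] F [-0.1, -0.1, 0.2] open 0.0429
cradle [0.5448 0.115  0.1868] yaw 10.71 px [[272.9, 127.8], [275.7, 173.4], [278.6, 216.6]] res [[-0.05, -0.1], [0.11, 0.29], [-0.06, -0.19]]
rows 13 row [-2.76, 1.16, 0.21] [-0.0001, -0.0001, 0.1185]
```

View pics/w2c.png

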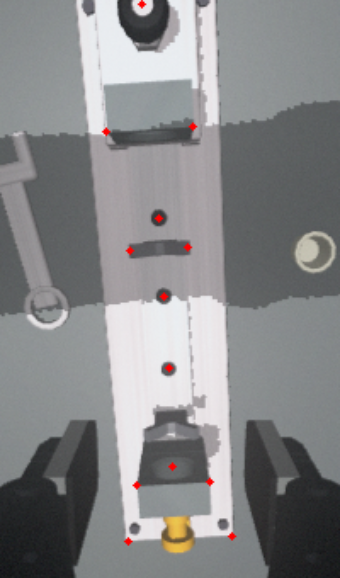

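```bash
python3 -m pendant '[[[-2.76,1.16,0.2,0,0,0.1185,50],[-2.76,1.16,0.2,0,0,0.1185,50],[-2.76,1.16,0.2,0,0,0.1185,50],[-2.76,1.16,0.2,0,0,0.1185,50],[-2.76,1.16,0.2,0,0,0.1185,50]]]'
python3 -m pendant '[[[-2.76,1.16,0.2,0,0,0.1185,50],[-2.76,1.16,0.2,0,0,0.1185,50],[-2.76,1.16,0.2,0,0,0.1185,50],[-2.76,1.16,0.2,0,0,0.1185,50],[-2.76,1.16,0.2,0,0,0.1185,50]]]'
python3 -m pendant '[[[-2.76,1.16,0.2,0,0,0.1185,50],[-2.76,1.16,0.2,0,0,0.1185,50],[-2.76,1.16,0.2,0,0,0.1185,50],[0,0,0,0,0,0,50],[0,0,0,0,0,0,50]]]'
cat > tube.py <<'E'
from h import *
def tube(name):
    st();K,T=campose("wrist");im=bot.camera("wrist");v=np.ascontiguousarray(im[:,:,::-1])
    for d in bot.masks_of("wrist","long_tube")[:3]:
        m=d["pixels"].astype(np.uint8);print(round(d["confidence"],2),d["extent"],m.sum(),im[d["pixels"]].mean(0).round())
        ys,xs=np.nonzero(m);P=np.array([at_z(K,T,(a,b),.046)[:2] for a,b in zip(xs[::5],ys[::5])])
        r=cv2.minAreaRect(P.astype(np.float32)*1000);b=cv2.boxPoints(r);print(' rect mm',np.round(r[0],1),np.round(r[1],1),round(r[2],1))
        cv2.polylines(v,[np.array([proj(K,T,[*(q/1000),.046]) for q in b]).astype(int)],True,(0,0,255))
    cv2.imwrite(f'pics/{name}.png',v)
E
python3 -c "
from tube import *
tube('w3')"
```

```text
time: 3.57
ee_pos: [0.5938, -0.0303, 0.2182]
tcp_rot: [-180.0, -0.2, 63.2]
wrist_force: [0.4, 0.1, -0.3]
opening: 0.0428
time: 3.98
ee_pos: [0.5492, -0.1726, 0.2052]
tcp_rot: [-179.8, -0.1, 28.0]
wrist_force: [0.9, 0.1, 0.5]
opening: 0.0426
time: 4.4
ee_pos: [0.4805, -0.2375, 0.1978]
tcp_rot: [-179.8, 0.0, 6.3]
wrist_force: [0.1, 0.0, 0.5]
opening: 0.0426
t 4.4 p [0.4805, -0.2375, 0.1978] r [-179.81, 0.05, 6.31] F [0.1, 0.0, 0.5] open 0.0426
0.82 [289.5, 87.3, 322.1, 275.5] 4461 [215. 216. 211.]
 rect mm [ 491.5 -259.4] [183.1  23.5] 10.0
0.67 [448.3, 25.3, 560.0, 129.0] 3188 [ 39.  83. 174.]
 rect mm [ 609.4 -423.1] [ 22.  110.4] 45.5
0.57 [61.1, 279.4, 192.2, 311.4] 1810 [ 27.  58. 123.]
 rect mm [357.6 -84. ] [ 24.1 141.3] 12.6
```

View pics/w3.png

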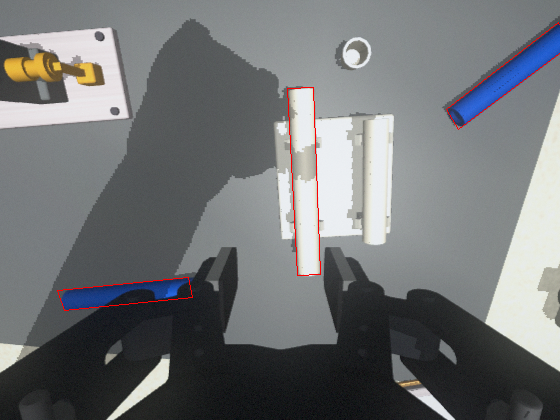

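```bash
python3 -c "
from h import *
go(.491,-.2592,.08,10)"
```

```text
rows 4 row [0.17, 0.59, 2.95] [-0.0008, 0.0002, -0.0156]
```

```bash
python3 -m pendant '[[[0.17,0.59,2.95,-0.0008,0,-0.0156,50],[0.17,0.59,2.95,-0.0008,0,-0.0156,50],[0.17,0.59,2.95,-0.0008,0,-0.0156,50],[0.17,0.59,2.95,-0.0008,0,-0.0156,50],[0,0,0,0,0,0,50]]]'
python3 -c "
from h import *
st();go(.491,-.2592,.019,10)"
```

```text
time: 4.92
ee_pos: [0.4982, -0.2553, 0.0786]
tcp_rot: [179.8, -0.3, 11.1]
wrist_force: [-0.5, 0.6, -0.9]
opening: 0.0426
t 4.92 p [0.4982, -0.2553, 0.0786] r [179.79, -0.33, 11.12] F [-0.5, 0.6, -0.9] open 0.0426
rows 2 row [-0.4, 0.11, 2.98] [0.0018, -0.0029, 0.0098]
```

```bash
python3 -m pendant '[[[-0.4,0.11,0,0.0018,-0.003,0.0196,50],[0,0,0,0,0,0,50],[0,0,0,0,0,0,50]]]'
python3 -c "
from h import *
st();go(.491,-.2592,.019,10,3)"
```

```text
time: 5.17
ee_pos: [0.4958, -0.2549, 0.0806]
tcp_rot: [180.0, -0.1, 10.1]
wrist_force: [0.4, -0.3, 0.4]
opening: 0.0427
t 5.17 p [0.4958, -0.2549, 0.0806] r [179.96, -0.12, 10.13] F [0.4, -0.3, 0.4] open 0.0427
rows 3 row [-0.19, 0.11, 2.05] [0.0003, -0.0007, 0.0007]
```

```bash
python3 -m pendant '[[[-0.4,0.3,0.5,0,0,0,50],[-0.1,0.1,2,0,0,0,50],[-0.1,0,2,0,0,0,50],[0,0,1.5,0,0,0,50],[0,0,0,0,0,0,50]]]'
python3 -c "
from h import *
st();go(.491,-.2592,.019,10,1)"
```

```text
time: 5.58
ee_pos: [0.495, -0.2623, 0.0274]
tcp_rot: [179.4, -0.8, 10.2]
wrist_force: [0.4, 0.2, 0.1]
opening: 0.0425
t 5.58 p [0.495, -0.2623, 0.0274] r [179.44, -0.77, 10.21] F [0.4, 0.2, 0.1] open 0.0425
rows 1 row [-0.35, -0.39, 0.84] [0.0097, -0.0135, 0.0036]
```

```bash
python3 -m pendant '[[[-0.3,-0.2,0.8,0.0097,-0.0135,0.0,50],[0,0,0,0,0,0,50],[0,0,0,0,0,0,50]]]'
python3 -c "
from h import *
st();go(.491,-.2592,.019,10,1)"
```

```text
time: 5.83
ee_pos: [0.4924, -0.2617, 0.0221]
tcp_rot: [179.9, -0.1, 10.2]
wrist_force: [0.5, 0.8, 1.0]
opening: 0.0423
t 5.83 p [0.4924, -0.2617, 0.0221] r [179.92, -0.09, 10.2] F [0.5, 0.8, 1.0] open 0.0423
rows 1 row [-0.1, -0.27, 0.31] [0.0015, -0.0016, 0.0034]
```

```bash
python3 -m pendant '[[[-0.1,-0.27,0.3,0,0,0,50],[0,0,0,0,0,0,50],[0,0,0,0,0,0,20],[0,0,0,0,0,0,20],[0,0,0,0,0,0,20]]]' 40
python3 -m pendant '[[[0,0,0,0,0,0,20],[0,0,0,0,0,0,20]]]'
python3 -c "
from h import *
st()"
```

```text
time: 6.25
ee_pos: [0.4923, -0.2601, 0.022]
tcp_rot: [179.7, -0.3, 10.2]
wrist_force: [0.2, 0.4, -1.5]
opening: 0.0227
time: 6.42
ee_pos: [0.4923, -0.26, 0.022]
tcp_rot: [179.7, -0.3, 10.2]
wrist_force: [-0.2, 0.1, -1.6]
opening: 0.0226
t 6.42 p [0.4923, -0.26, 0.022] r [179.73, -0.27, 10.19] F [-0.2, 0.1, -1.6] open 0.0226
```

```bash
python3 -m pendant '[[[0,0,0,0,0,0,0],[0,0,-1.5,0,0,0,0],[0,0,-3,0,0,0,0],[0,0,-3.5,0,0,0,0],[0,0,-3.5,0,0,0,0]]]' 50
python3 -m pendant '[[[0,0,-3,0,0,0,0],[0,0,-2,0,0,0,0],[0,0,0,0,0,0,0],[0,0,0,0,0,0,0]]]'
python3 -c "
from tube import *
K,T=campose('wrist')
tube('w4')
s=np.load('s.npy');print(s);go(s[0],s[1],.2,90+np.degrees(s[2]))"
```

```text
time: 6.83
ee_pos: [0.4871, -0.2569, 0.1306]
tcp_rot: [-179.6, 0.5, 10.2]
wrist_force: [0.9, -0.7, -0.8]
opening: 0.0227
time: 7.17
ee_pos: [0.4892, -0.2578, 0.1905]
tcp_rot: [-179.9, 0.1, 10.2]
wrist_force: [-0.3, 0.2, -1.8]
opening: 0.0226
t 7.17 p [0.4892, -0.2578, 0.1905] r [-179.94, 0.07, 10.21] F [-0.3, 0.2, -1.8] open 0.0226
0.95 [248.7, 50.5, 316.1, 349.1] 17244 [177. 175. 163.]
 rect mm [ 469.7 -261.2] [296.   57.1] 10.1
0.72 [27.9, 278.8, 192.1, 306.7] 3010 [ 28.  59. 123.]
 rect mm [ 362.5 -101.6] [ 24.7 172.6] 12.5
0.68 [433.6, 41.1, 560.0, 142.2] 3531 [ 42.  85. 177.]
 rect mm [ 613.5 -427.4] [ 21.9 119.8] 45.7
[0.54482933 0.11502245 0.18684025]
rows 14 row [2.61, -1.46, -0.08] [-0.0002, 0.0, -0.1128]
```

View pics/w4.png

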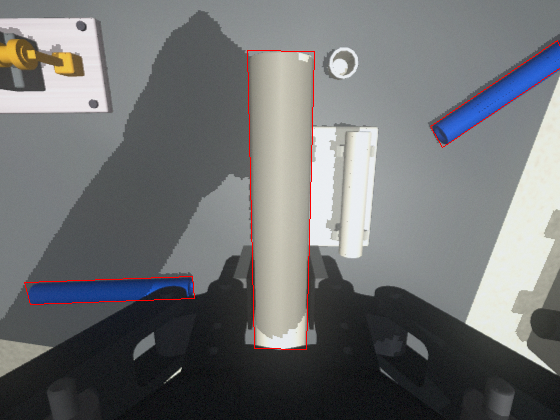

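```bash
python3 -m pendant '[[[2.61,-1.46,0,0,0,-0.1128,0],[2.61,-1.46,0,0,0,-0.1128,0],[2.61,-1.46,0,0,0,-0.1128,0],[2.61,-1.46,0,0,0,-0.1128,0],[2.61,-1.46,0,0,0,-0.1128,0]]]'
python3 -m pendant '[[[2.61,-1.46,0,0,0,-0.1128,0],[2.61,-1.46,0,0,0,-0.1128,0],[2.61,-1.46,0,0,0,-0.1128,0],[2.61,-1.46,0,0,0,-0.1128,0],[2.61,-1.46,0,0,0,-0.1128,0]]]'
python3 -m pendant '[[[2.61,-1.46,0,0,0,-0.1128,0],[2.61,-1.46,0,0,0,-0.1128,0],[2.61,-1.46,0,0,0,-0.1128,0],[0,0,0,0,0,0,0],[0,0,0,0,0,0,0]]]'
python3 -c "
from h import *
s=np.load('s.npy');st();go(s[0],s[1],.15,90+np.degrees(s[2]))"
```

```text
time: 7.68
ee_pos: [0.577, -0.1406, 0.1799]
tcp_rot: [-179.3, 0.4, 43.2]
wrist_force: [0.4, -0.6, -1.3]
opening: 0.0225
time: 8.1
ee_pos: [0.5865, 0.0137, 0.1675]
tcp_rot: [-178.2, 0.1, 77.1]
wrist_force: [-0.6, 0.5, -1.7]
opening: 0.0226
time: 8.52
ee_pos: [0.5448, 0.1051, 0.1577]
tcp_rot: [-177.4, -0.6, 98.3]
wrist_force: [0.8, -0.4, -1.6]
opening: 0.0228
t 8.52 p [0.5448, 0.1051, 0.1577] r [-177.41, -0.61, 98.26] F [0.8, -0.4, -1.6] open 0.0228
rows 1 row [0.98, 0.18, 0.78] [-0.045, -0.0115, -0.0424]
```

```bash
python3 -m pendant '[[[0.98,0.18,0,-0.045,-0.0115,-0.0424,0],[0,0,0,0,0,0,0],[0,0,0,0,0,0,0]]]'
python3 -c "
from h import *
s=np.load('s.npy');st();go(s[0],s[1],.09,90+np.degrees(s[2]),3)"
```

```text
time: 8.77
ee_pos: [0.5438, 0.1144, 0.1532]
tcp_rot: [-179.7, 0.0, 100.6]
wrist_force: [-0.2, -0.5, -1.9]
opening: 0.0226
t 8.77 p [0.5438, 0.1144, 0.1532] r [-179.68, 0.04, 100.63] F [-0.2, -0.5, -1.9] open 0.0226
rows 3 row [0.01, 0.04, 2.11] [-0.0018, 0.0002, -0.0005]
```

```bash
python3 -m pendant '[[[0.02,0.1,2,-0.004,0,-0.001,0],[0,0,2,0,0,0,0],[0,0,1.8,0,0,0,0],[0,0,0,0,0,0,0],[0,0,0,0,0,0,0]]]'
python3 - <<'E'
from h import *
s=np.load('s.npy');st();go(s[0],s[1],.06,90+np.degrees(s[2]),1)
K,T=campose("wrist");im=bot.camera("wrist");v=np.ascontiguousarray(im[:,:,::-1])
c,n=np.cos(s[2]),np.sin(s[2])
for l in [(-.022,.099,.084),(.022,.099,.084),(0,.156,.080),(-.017,.038,.059),(.017,.038,.059),(.042,0,0),(-.042,0,0)]:
    u=proj(K,T,[s[0]+c*l[0]-n*l[1],s[1]+n*l[0]+c*l[1],l[2]]);cv2.circle(v,tuple(int(round(a)) for a in u),2,(0,0,255),-1)
cv2.imwrite('pics/w5.png',v)
E
```

```text
time: 9.18
ee_pos: [0.5451, 0.1104, 0.0915]
tcp_rot: [-179.6, 0.0, 100.0]
wrist_force: [0.5, 0.4, -1.3]
opening: 0.0226
t 9.18 p [0.5451, 0.1104, 0.0915] r [-179.6, 0.03, 100.01] F [0.5, 0.4, -1.3] open 0.0226
rows 1 row [0.47, 0.08, 3.15] [-0.007, 0.0005, -0.0121]
```

View pics/w5.png

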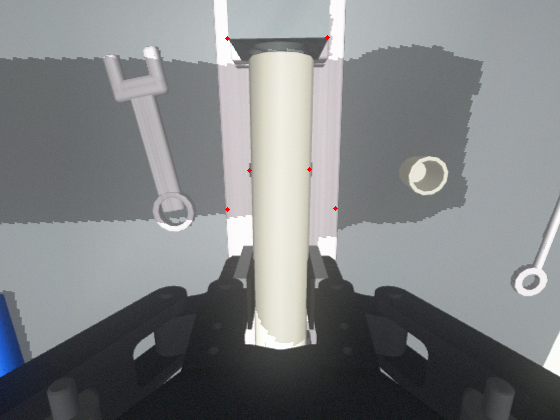

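```bash
python3 -m pendant '[[[0.5,0.1,0,-0.007,0,-0.0121,0],[0,0,0,0,0,0,0],[0,0,0,0,0,0,0]]]'
python3 -c "
from h import *
s=np.load('s.npy');st();go(s[0],s[1],.055,90+np.degrees(s[2]),2)"
```

```text
time: 9.48
ee_pos: [0.5464, 0.1152, 0.0937]
tcp_rot: [179.9, 0.0, 100.6]
wrist_force: [0.5, 0.2, -1.7]
opening: 0.0227
t 9.48 p [0.5464, 0.1152, 0.0937] r [179.88, 0.03, 100.65] F [0.5, 0.2, -1.7] open 0.0227
rows 2 row [0.01, -0.08, 1.94] [0.001, 0.0002, -0.0005]
```

```bash
python3 -m pendant '[[[0.05,-0.16,1.5,0.002,0,-0.001,0],[0.03,0,1.5,0,0,0,0],[0,0,0.8,0,0,0,0],[0,0,0,0,0,0,0],[0,0,0,0,0,0,0]]]'
python3 -c "
from h import *
s=np.load('s.npy');st();go(s[0],s[1],.045,90+np.degrees(s[2]),1)"
```

```text
time: 9.9
ee_pos: [0.5472, 0.1166, 0.0593]
tcp_rot: [179.6, 0.0, 100.7]
wrist_force: [0.4, -0.2, -1.3]
opening: 0.0225
t 9.9 p [0.5472, 0.1166, 0.0593] r [179.58, 0.02, 100.74] F [0.4, -0.2, -1.3] open 0.0225
rows 1 row [-0.11, -0.27, 1.43] [0.0074, 0.0003, 0.0006]
```

```bash
python3 -m pendant '[[[-0.1,-0.25,0.4,0.0074,0,0,0],[0,0,0,0,0,0,0],[0,0,0,0,0,0,0]]]'
python3 -c "
from h import *
s=np.load('s.npy');st();go(s[0],s[1],.045,90+np.degrees(s[2]),1)"
```

```text
time: 10.15
ee_pos: [0.5455, 0.1153, 0.0571]
tcp_rot: [179.9, 0.0, 100.7]
wrist_force: [-0.1, 0.1, -2.1]
opening: 0.022
t 10.15 p [0.5455, 0.1153, 0.0571] r [179.92, 0.01, 100.74] F [-0.1, 0.1, -2.1] open 0.022
rows 1 row [-0.01, -0.08, 1.21] [0.0015, 0.0003, 0.0007]
```

```bash
python3 -m pendant '[[[0,-0.08,0.7,0.001,0,0,0],[0,0,0.5,0,0,0,0],[0,0,0.0,0,0,0,0],[0,0,0,0,0,0,0]]]'
python3 -c "
from h import *
s=np.load('s.npy');st();go(s[0],s[1],.043,90+np.degrees(s[2]),1)"
```

```text
time: 10.48
ee_pos: [0.5452, 0.1152, 0.0448]
tcp_rot: [179.9, 0.0, 100.7]
wrist_force: [0.5, -0.6, -1.4]
opening: 0.0227
t 10.48 p [0.5452, 0.1152, 0.0448] r [179.9, 0.01, 100.74] F [0.5, -0.6, -1.4] open 0.0227
rows 1 row [-0.01, -0.04, 0.18] [0.0018, 0.0001, 0.0006]
```

Close to the rests; lower slightly, then let go so it settles in the V's.

```bash
python3 -m pendant '[[[0,-0.03,0.15,0.001,0,0,0],[0,0,0,0,0,0,0],[0,0,0,0,0,0,0]]]'
python3 -m pendant '[[[0,0,0,0,0,0,38],[0,0,0,0,0,0,38],[0,0,0,0,0,0,38],[0,0,0,0,0,0,38]]]'
python3 - <<'E'
from h import *
s=np.load('s.npy');st();go(s[0],s[1],.043,90+np.degrees(s[2]),1)
im=bot.camera("wrist");cv2.imwrite('pics/w6.png',im[:,:,::-1])
E
```

```text
time: 10.73
ee_pos: [0.545, 0.1152, 0.0444]
tcp_rot: [179.9, 0.0, 100.7]
wrist_force: [-1.4, -0.0, -1.2]
opening: 0.0223
time: 11.07
ee_pos: [0.5456, 0.1153, 0.0448]
tcp_rot: [179.8, 0.0, 100.7]
wrist_force: [0.4, 1.2, 1.0]
opening: 0.0326
t 11.07 p [0.5456, 0.1153, 0.0448] r [179.83, 0.01, 100.74] F [0.4, 1.2, 1.0] open 0.0326
rows 1 row [-0.01, -0.08, 0.18] [0.0029, 0.0001, 0.0006]
```

View pics/w6.png

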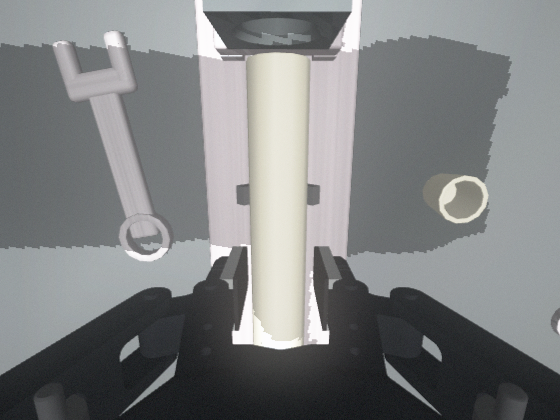

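```bash
python3 -m pendant '[[[0,-0.08,0.1,0.003,0,0,38],[0,0,0,0,0,0,0],[0,0,0,0,0,0,0],[0,0,0,0,0,0,0],[0,0,0,0,0,0,0]]]' 30
python3 -m pendant '[[[-0.7,0,0,0,0,0,0],[-0.7,0,0,0,0,0,0],[0,0,0,0,0,0,0]]]' 
python3 -c "
from h import *
s=np.load('s.npy');o=bot.get_obs();d=np.array(o['ee_pos'][:2])-s[:2];c,n=np.cos(s[2]),np.sin(s[2]);print('local',c*d[0]+n*d[1],-n*d[0]+c*d[1]);st();go(s[0]+n*.027,s[1]-c*.027,.0445,90+np.degrees(s[2]),1)"
```

```text
time: 11.53
ee_pos: [0.5444, 0.115, 0.0438]
tcp_rot: [-179.9, 0.0, 100.7]
wrist_force: [-1.1, -0.2, 0.2]
opening: 0.0224
time: 11.78
ee_pos: [0.5471, 0.1009, 0.0439]
tcp_rot: [-179.9, -0.1, 100.8]
wrist_force: [-1.0, -1.7, 0.8]
opening: 0.0233
local -0.00039893239542141594 -0.014315450175184671
t 11.78 p [0.5471, 0.1009, 0.0439] r [-179.95, -0.05, 100.81] F [-1.0, -1.7, 0.8] open 0.0233
rows 1 row [-1.27, 0.04, -0.06] [-0.0009, -0.001, 0.0019]
```

```bash
python3 -m pendant '[[[-0.5,0.03,0,0,0,0.001,0],[-0.5,0,0,0,0,0,0],[0,0,0,0,0,0,0]]]'
cat > loc.py <<'E'
from h import *
s=np.load('s.npy');o=bot.get_obs();d=np.array(o['ee_pos'][:2])-s[:2];c,n=np.cos(s[2]),np.sin(s[2])
F=np.array(o['wrist_force']);print('local x %.4f y %.4f z %.4f'%(c*d[0]+n*d[1],-n*d[0]+c*d[1],o['ee_pos'][2]),'Flocal',round(c*F[0]+n*F[1],1),round(-n*F[0]+c*F[1],1),round(F[2],1),'r',np.round(o['tcp_rot'],2),'open',o['opening'].round(4),'t',round(o['time'],2))
E
python3 loc.py
python3 -m pendant '[[[-0.2,0,0,0,0,0,0],[-0.1,0,0,0,0,0,0],[0,0,0,0,0,0,0]]]'; python3 loc.py
```

```text
time: 12.03
ee_pos: [0.5492, 0.0898, 0.0439]
tcp_rot: [-179.9, -0.1, 100.7]
wrist_force: [-0.7, 0.4, 0.6]
opening: 0.023
time: 12.28
ee_pos: [0.5495, 0.0882, 0.0439]
tcp_rot: [-179.9, -0.4, 100.8]
wrist_force: [-1.0, -1.7, 1.9]
opening: 0.0229Traceback (most recent call last):
  File "loc.py", line 3, in <module>
    F=np.array(o['wrist_force']);print('local x %.4f y %.4f z %.4f'%(c*d[0]+n*d[1],-n*d[0]+c*d[1],o['ee_pos'][2]),'Flocal',round(c*F[0]+n*F[1],1),round(-n*F[0]+c*F[1],1),round(F[2],1),'r',np.round(o['tcp_rot'],2),'open',o['opening'].round(4),'t',round(o['time'],2))
                                                                                                                                                                                                                            ^^^^^^^^^^^^^^^^^^
AttributeError: 'float' object has no attribute 'round'
Traceback (most recent call last):
  File "loc.py", line 3, in <module>
    F=np.array(o['wrist_force']);print('local x %.4f y %.4f z %.4f'%(c*d[0]+n*d[1],-n*d[0]+c*d[1],o['ee_pos'][2]),'Flocal',round(c*F[0]+n*F[1],1),round(-n*F[0]+c*F[1],1),round(F[2],1),'r',np.round(o['tcp_rot'],2),'open',o['opening'].round(4),'t',round(o['time'],2))
                                                                                                                                                                                                                            ^^^^^^^^^^^^^^^^^^
AttributeError: 'float' object has no attribute 'round'
```

```bash
sed -i "s/o\['opening'\].round(4)/round(o['opening'],4)/" loc.py
python3 loc.py
python3 -m pendant '[[[-0.3,0,0,0,0.005,0,0],[-0.4,0,0,0,0,0,0],[-0.4,0,0,0,0,0,0]]]'; python3 loc.py
python3 -m pendant '[[[0,0,0,0,0,0,0],[0,0,0,0,0,0,0]]]'
python3 - <<'E'
import loc
from h import *
K,T=campose("wrist");s=loc.s;c,n=loc.c,loc.n
im=bot.camera("wrist");v=np.ascontiguousarray(im[:,:,::-1])
for y,col in ((.063,(0,0,255)),(.067,(0,200,0)),(.099,(255,0,0))):
  for x in (-.022,.022):
    z=.074 if y<.09 else .084
    u=proj(K,T,[s[0]+c*x-n*y,s[1]+n*x+c*y,z]);print(y,u.round(1));cv2.circle(v,tuple(int(round(a)) for a in u),2,col,-1)
g=im[:,:,1].astype(int);print('tube col mean rows 60..180:',g[0:200:4,270:286].mean(1).round().astype(int).tolist())
cv2.imwrite('pics/w7.png',v)
E
```

```text
local x -0.0004 y -0.0272 z 0.0439 Flocal -1.3 -1.5 1.9 r [-179.92   -0.39  100.77] open 0.0229 t 12.28
time: 12.53
ee_pos: [0.5496, 0.0874, 0.0438]
tcp_rot: [-179.9, -2.0, 101.2]
wrist_force: [-6.5, 22.3, 2.0]
opening: 0.0229
local x -0.0004 y -0.0280 z 0.0438 Flocal -2.2 23.1 2.0 r [-179.92   -1.97  101.2 ] open 0.0229 t 12.53
time: 12.7
ee_pos: [0.5494, 0.0881, 0.0439]
tcp_rot: [-179.9, -2.0, 101.3]
wrist_force: [-2.7, 1.0, 2.2]
opening: 0.0235
local x -0.0005 y -0.0273 z 0.0439 Flocal -2.5 1.5 2.2 r [-179.91   -2.03  101.26] open 0.0235 t 12.7
0.063 [217.   48.5]
0.063 [346.1  49.8]
0.067 [216.6  35.6]
0.067 [346.8  36.9]
0.099 [ 205.4 -100.1]
0.099 [360.5 -98.7]
tube col mean rows 60..180: [236, 237, 237, 238, 238, 238, 239, 240, 240, 240, 241, 241, 241, 204, 204, 203, 204, 203, 203, 203, 203, 203, 202, 202, 203, 202, 202, 202, 202, 202, 202, 202, 202, 203, 202, 202, 203, 202, 202, 202, 203, 203, 203, 202, 203, 202, 203, 203, 203, 203]
```

View pics/w7.png

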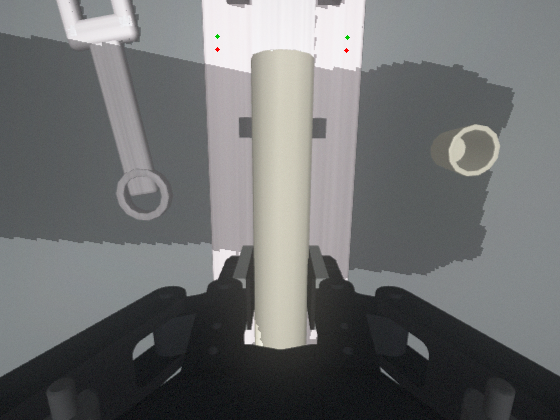

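```bash
python3 -m pendant '[[[0,0,0,0,0,0,45],[0,0,0,0,0,0,45],[0,0,0,0,0,0,50],[0,0,-1.5,0,0.01,0,50],[0,0,-2.5,0,0.01,-0.005,50]]]'
python3 -m pendant '[[[0,0,-2.5,0,0.005,0,50],[0,0,-1.5,0,0,0,50],[0,0,0,0,0,0,50],[0,0,0,0,0,0,50]]]'
python3 - <<'E'
import loc
from h import *
s,c,n=loc.s,loc.c,loc.n
go(s[0]-n*.130,s[1]+c*.130,.125,90+np.degrees(s[2]))
E
```

```text
time: 13.17
ee_pos: [0.548, 0.0846, 0.0793]
tcp_rot: [-179.5, -3.1, 101.5]
wrist_force: [-0.0, -0.0, -0.4]
opening: 0.0424
time: 13.5
ee_pos: [0.5507, 0.0811, 0.1246]
tcp_rot: [-179.8, -3.3, 101.4]
wrist_force: [0.7, 0.1, -0.7]
opening: 0.0431
local x -0.0005 y -0.0345 z 0.1246 Flocal 0.7 -0.1 -0.7 r [-179.83   -3.28  101.39] open 0.0431 t 13.5
rows 5 row [3.29, 0.03, 0.1] [-0.0006, -0.0114, 0.0024]
```

```bash
python3 -m pendant '[[[3.29,0.03,0.05,0,-0.0114,0.0024,50],[3.29,0.03,0.05,0,-0.0114,0.0024,50],[3.29,0.03,0.05,0,-0.0114,0.0024,50],[3.29,0.03,0.05,0,-0.0114,0.0024,50],[3.29,0.03,0.05,0,-0.0114,0.0024,50]]]'
python3 -m pendant '[[[0,0,0,0,0,0,50],[0,0,0,0,0,0,50],[0,0,0,0,0,0,50]]]'
python3 - <<'E'
import loc
from h import *
s,c,n=loc.s,loc.c,loc.n
K,T=campose("wrist");im=bot.camera("wrist");v=np.ascontiguousarray(im[:,:,::-1])
for x,y,z in ((0,.156,.080),(-.013,.156,.08),(.013,.156,.08),(0,.169,.08),(0,.143,.08),(-.022,.121,.084),(.022,.121,.084)):
    u=proj(K,T,[s[0]+c*x-n*y,s[1]+n*x+c*y,z]);cv2.circle(v,tuple(int(round(a)) for a in u),2,(0,0,255),-1)
cv2.imwrite('pics/w8.png',v)
go(s[0]-n*.156,s[1]+c*.156,.1,90+np.degrees(s[2]))
E
```

```text
time: 13.92
ee_pos: [0.5211, 0.241, 0.122]
tcp_rot: [-179.7, 0.3, 100.0]
wrist_force: [0.6, -0.1, -0.8]
opening: 0.0428
time: 14.17
ee_pos: [0.5182, 0.247, 0.1174]
tcp_rot: [-179.4, 0.4, 100.4]
wrist_force: [0.6, -0.4, -0.0]
opening: 0.0426
local x -0.0017 y 0.1347 z 0.1174 Flocal 0.6 -0.5 -0.0 r [-179.44    0.37  100.41] open 0.0426 t 14.17
rows 1 row [2.2, 0.18, 1.71] [-0.0102, 0.0065, -0.0057]
```

View pics/w8.png

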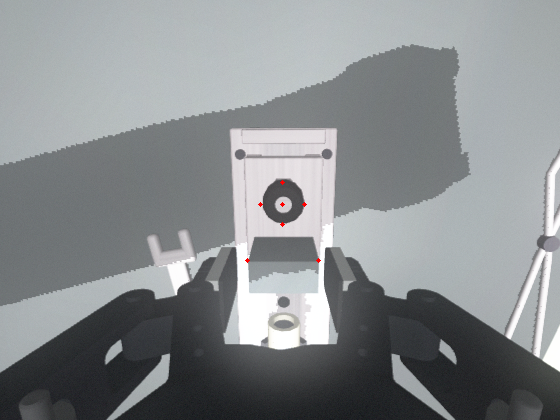

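```bash
python3 -m pendant '[[[2.2,0.18,0.5,-0.0102,0.0065,-0.0057,50],[0,0,0,0,0,0,50],[0,0,0,0,0,0,50]]]'
python3 - <<'E'
import loc
from h import *
s,c,n=loc.s,loc.c,loc.n
go(s[0]-n*.157,s[1]+c*.157,.1,90+np.degrees(s[2]))
E
```

```text
time: 14.47
ee_pos: [0.5167, 0.2656, 0.1108]
tcp_rot: [-180.0, 0.0, 100.5]
wrist_force: [0.6, -0.9, -0.3]
opening: 0.0426
local x 0.0004 y 0.1532 z 0.1108 Flocal 0.4 -1.0 -0.3 r [-1.7996e+02  4.0000e-02  1.0047e+02] open 0.0426 t 14.47
rows 1 row [0.38, -0.04, 1.08] [-0.0007, 0.0007, -0.0041]
```

```bash
python3 -m pendant '[[[0.45,-0.04,1,0,0,-0.004,50],[0,0,1.5,0,0,0,50],[0,0,1.5,0,0,0,50],[0,0,0,0,0,0,50],[0,0,0,0,0,0,50]]]'
python3 - <<'E'
import loc
from h import *
s,c,n=loc.s,loc.c,loc.n
go(s[0]-n*.157,s[1]+c*.157,.0525,90+np.degrees(s[2]),1)
E
```

```text
time: 14.88
ee_pos: [0.5168, 0.2661, 0.068]
tcp_rot: [-180.0, 0.1, 100.4]
wrist_force: [0.1, -0.3, 0.8]
opening: 0.0426
local x 0.0005 y 0.1536 z 0.0680 Flocal 0.1 -0.3 0.8 r [-1.7997e+02  7.0000e-02  1.0041e+02] open 0.0426 t 14.88
rows 1 row [0.34, -0.05, 1.55] [-0.0005, 0.0012, -0.0051]
```

```bash
python3 -m pendant '[[[0.4,-0.05,0.9,0,0,-0.005,50],[0.1,0,0.6,0,0,0,50],[0,0,0,0,0,0,50],[0,0,0,0,0,0,50]]]'
python3 loc.py
python3 -m pendant '[[[0,0,0,0,0,0,0],[0,0,0,0,0,0,0],[0,0,0,0,0,0,0],[0,0,0,0,0,0,0],[0,0,0,0,0,0,0]]]' 60
python3 loc.py
```

```text
time: 15.22
ee_pos: [0.516, 0.2706, 0.0527]
tcp_rot: [180.0, 0.1, 100.6]
wrist_force: [-0.3, 0.5, 0.2]
opening: 0.0426
local x 0.0005 y 0.1582 z 0.0527 Flocal -0.2 0.5 0.2 r [1.7997e+02 6.0000e-02 1.0065e+02] open 0.0426 t 15.22
time: 15.63
ee_pos: [0.5152, 0.2706, 0.0534]
tcp_rot: [-180.0, 0.1, 100.7]
wrist_force: [0.7, -1.0, -2.1]
opening: 0.0239
local x -0.0003 y 0.1583 z 0.0534 Flocal 0.5 -1.1 -2.1 r [-1.7996e+02  7.0000e-02  1.0068e+02] open 0.0239 t 15.63
```

```bash
python3 -m pendant '[[[0,0,-0.7,0,0,0,0],[0,0,-0.5,0,0,0,0],[0,0,0,0,0,0,0]]]' 60
python3 loc.py
python3 -m pendant '[[[0,0,-0.1,0,0,0,0],[0,0,-0.1,0,0,0,0]]]'
python3 loc.py
```

```text
time: 15.88
ee_pos: [0.5151, 0.2705, 0.0647]
tcp_rot: [-179.9, 0.1, 100.7]
wrist_force: [1.4, 1.3, -9.9]
opening: 0.0241
local x -0.0003 y 0.1583 z 0.0647 Flocal 1.7 1.0 -9.9 r [-1.7988e+02  9.0000e-02  1.0068e+02] open 0.0241 t 15.88
time: 16.05
ee_pos: [0.5151, 0.2705, 0.0662]
tcp_rot: [-179.8, 0.1, 100.7]
wrist_force: [2.5, 2.0, -10.4]
opening: 0.0238
local x -0.0004 y 0.1583 z 0.0662 Flocal 2.8 1.5 -10.4 r [-1.7985e+02  1.0000e-01  1.0068e+02] open 0.0238 t 16.05
```

```bash
python3 -m pendant '[[[-0.7,0,0,0,0,0,0],[-1,0,0,0,0,0,0],[-1,0,0,0,0,0,0],[0,0,0,0,0,0,0]]]'
python3 loc.py
```

```text
time: 16.38
ee_pos: [0.5203, 0.2427, 0.0656]
tcp_rot: [-179.8, 0.0, 100.8]
wrist_force: [3.1, -1.7, -10.1]
opening: 0.0244
local x -0.0004 y 0.1300 z 0.0656 Flocal 2.7 -2.2 -10.1 r [-1.7982e+02  5.0000e-02  1.0076e+02] open 0.0244 t 16.38
```

```bash
python3 -m pendant '[[[-0.7,-0.03,-0.05,0,0,0,0],[-0.7,0,0,0,0,0,0],[0,0,0,0,0,0,0]]]'
python3 loc.py
```

```text
time: 16.63
ee_pos: [0.5233, 0.2269, 0.0661]
tcp_rot: [-179.9, 0.0, 100.7]
wrist_force: [2.7, 0.3, -9.8]
opening: 0.0239
local x -0.0004 y 0.1139 z 0.0661 Flocal 2.7 -0.2 -9.8 r [-1.7986e+02  2.0000e-02  1.0067e+02] open 0.0239 t 16.63
```

```bash
python3 -m pendant '[[[-0.4,0,0,0,0,0,0],[0,0,0,0,0,0,0],[0,0,0,0,0,0,0]]]'
python3 loc.py
```

```text
time: 16.88
ee_pos: [0.5242, 0.222, 0.0661]
tcp_rot: [-179.9, 0.0, 100.6]
wrist_force: [2.0, 2.0, -10.7]
opening: 0.0237
local x -0.0004 y 0.1089 z 0.0661 Flocal 2.4 1.6 -10.7 r [-1.7986e+02  3.0000e-02  1.0060e+02] open 0.0237 t 16.88
```

```bash
python3 -m pendant '[[[-0.05,0,0.4,0,0,0,0],[0,0,0.3,0,0,0,0],[0,0,0,0,0,0,0]]]'
python3 loc.py
python3 -m pendant '[[[0,0,0.3,0,0,0,0],[0,0,0.2,0,0,0,0],[0,0,0,0,0,0,0],[0,0,0,0,0,0,0]]]'
python3 loc.py
```

```text
time: 17.13
ee_pos: [0.5243, 0.2217, 0.0587]
tcp_rot: [-179.9, 0.0, 100.6]
wrist_force: [2.8, 0.5, -8.5]
opening: 0.0242
local x -0.0004 y 0.1086 z 0.0587 Flocal 2.8 -0.0 -8.5 r [-1.7988e+02  5.0000e-02  1.0062e+02] open 0.0242 t 17.13
time: 17.47
ee_pos: [0.5243, 0.2217, 0.0535]
tcp_rot: [-179.9, 0.1, 100.6]
wrist_force: [1.8, 0.5, -6.4]
opening: 0.024
local x -0.0004 y 0.1087 z 0.0535 Flocal 1.9 0.2 -6.4 r [-1.7990e+02  1.0000e-01  1.0064e+02] open 0.024 t 17.47
```

```bash
python3 -m pendant '[[[0,0,0.1,0,0,0,0],[0,0,0.05,0,0,0,0],[0,0,0,0,0,0,0],[0,0,0,0,0,0,0]]]'
python3 loc.py
```

```text
time: 17.8
ee_pos: [0.5243, 0.2217, 0.0534]
tcp_rot: [-180.0, 0.1, 100.6]
wrist_force: [2.0, 0.1, -5.7]
opening: 0.0243
local x -0.0003 y 0.1087 z 0.0534 Flocal 2.0 -0.3 -5.7 r [-1.7996e+02  9.0000e-02  1.0064e+02] open 0.0243 t 17.8
```

```bash
python3 -m pendant '[[[0,0,0.2,0,0,0,0],[0,0,0.2,0,0,0,0]]]'
python3 loc.py
python3 -m pendant '[[[0,0,0,0,0,0,0],[0,0,0,0,0,0,0]]]'
python3 - <<'E'
import loc
from h import *
im=bot.camera("wrist");cv2.imwrite('pics/w9.png',im[:,:,::-1])
a=bot.camera("side");s=cv2.resize(a[110:260,180:380],(560,420),interpolation=cv2.INTER_CUBIC)
cv2.imwrite('pics/v9.png',cv2.resize(np.vstack([im,s])[:,:,::-1],None,fx=.71,fy=.71))
E
```

```text
time: 17.97
ee_pos: [0.5246, 0.222, 0.0532]
tcp_rot: [179.9, 0.0, 100.6]
wrist_force: [-8.1, -4.3, 15.9]
opening: 0.0242
local x -0.0001 y 0.1088 z 0.0532 Flocal -8.7 -2.7 15.9 r [1.7991e+02 4.0000e-02 1.0064e+02] open 0.0242 t 17.97
time: 18.13
ee_pos: [0.5243, 0.2219, 0.0539]
tcp_rot: [179.9, 0.0, 100.6]
wrist_force: [2.0, -1.2, -6.5]
opening: 0.0239
local x -0.0003 y 0.1088 z 0.0539 Flocal 1.7 -1.6 -6.5 r [1.7989e+02 4.0000e-02 1.0064e+02] open 0.0239 t 18.13
```

View pics/v9.png

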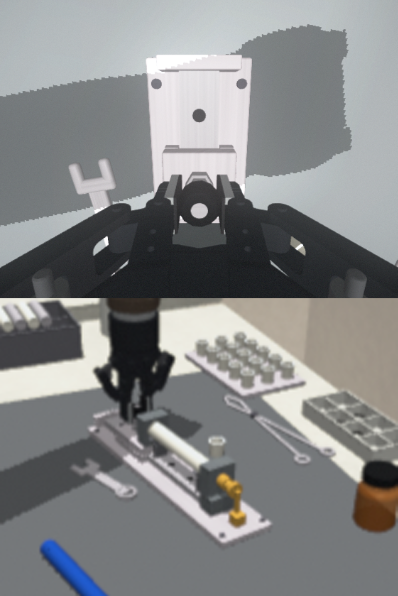

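```bash
python3 -m pendant '[[[0,0,0,0,0,0,0],[0,0,0.12,0,0,0,0]]]'
python3 - <<'E'
from h import *
import loc
for _ in range(6): bot.camera("wrist")
st()
for c in ("long_tube","knob"):
    for d in bot.mark_of("side",c)[:1]: print(c,d)
st()
E
```

```text
time: 18.4
ee_pos: [0.5245, 0.222, 0.0532]
tcp_rot: [179.9, 0.0, 100.6]
wrist_force: [-7.0, -3.2, 15.6]
opening: 0.0241
local x -0.0001 y 0.1088 z 0.0532 Flocal -7.5 -1.9 15.6 r [1.7988e+02 3.0000e-02 1.0064e+02] open 0.0241 t 18.4
t 18.7 p [0.5244, 0.2219, 0.0533] r [179.87, 0.03, 100.64] F [-3.4, -1.9, 5.4] open 0.0241
long_tube {'uv': [222.9, 251.2], 'confidence': 0.98}
knob {'uv': [249.0, 165.1], 'confidence': 0.57}
t 18.8 p [0.5244, 0.2219, 0.0533] r [179.87, 0.03, 100.64] F [-4.2, -2.4, 6.4] open 0.0243
```

```bash
python3 -c "
from h import *
print(bot.job_done());st()"
```

```text
the job is handed in; nothing more can be done
None
the job is handed in; nothing more can be done
```

The long tube is in the cradle and I handed the job in at about 18.8 s of the 61 s allowed, still gripping the knob. The hand-in gives no verdict, so success is judged only from my own checks.

**What I did:**
- I took the long tube from the rack, laid it in the V rests, and pushed it home in the socket until it stopped hard, at about 23 N.
- I lifted the plunger by about 12.8 mm, slid the carriage 49.5 mm, and lowered the pin into the next hole.

**Last checks:**
- **Tube seating:** before I let go, the tube's free end showed within about 1 mm of the home position. The last side picture shows the tube between socket and cup.
- **Pin:** the fingers came back to the height of the original grip, 53.3 mm against 53.4 mm. Pushing down met a hard stop at about 16 N, so I take the pin to be home.
- **Final hold:** the grip rests on the knob with a steady downward push of about 6 N.

**Not checked or not in agreement:**
- I did not measure the tube again after the cup closed over it.
- The network's last "long_tube" mark in the side view fell on a blue look-alike, so it confirms nothing.
- The finger opening read 1.5–2 mm below the true widths of both the tube and the knob.
- I did not measure the other bench items again; no unexpected contact showed in the force readings.

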